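Make up two glass-casting kits

ROBOT

A 6-joint arm with a two-finger parallel gripper is mounted at the origin on a cart in front of the work surface, level with it; the furniture and walls round the work are solid. World frame = base frame: x ahead of the robot, y to its left, z up, the work surface at z = 0. Lengths are in m, angles in rad, forces in N, time in s.
With the tool pointing down it reaches from about 0.25 to 0.725 m from the base axis. Payload 4 kg.
Tool frame: the origin (TCP) lies on the centre line of the jaws, within the pads' length; the fingertips stand 17 mm ahead of it and the grasp point (between the pads) lies 2 mm behind it; z points along the fingers, y is the line along which they close (so a half turn about z gives the same grasp; the last joint's range is limited). The gripper opens to 85 mm and grips with 20 to 120 N. Pads are 22 mm wide; open, the fingers measure 114 mm over their backs; the gripper's body (76 mm by 85 mm) begins 54 mm behind the grasp point. The pads swing forward as they close: fully open they stand 13 mm farther back than shut.
Start: joints at [-1.152, 0.241, 0.005, 1.335, 0, 1.571], TCP at [0.203, -0.457, 0.224] pointing down, gripper open.
Joint ranges: [-2.72, 2.72], [-1.05, 1.87], [-1.09, 1.28], [-1.99, 2.15], [-1.42, 1.44], [-3.14, 3.14]. Speed limits (rad/s): [2.79, 2.79, 3.14, 3.14, 3.14, 3.14].

INTERFACE

Orientations are given as a unit quaternion [x, y, z, w].
In Python, from workcell import get_obs, imaging, order gives the robot as it stands.
- The arm moves only by the tool apply_moves, never from a script. Its argument "targets" is a list that holds one entry, the list of rows, each a list of 5 numbers: the shift along the world's x, y, z in units of 40 mm (1.0 is 40 mm), then the turn about the world's z in degrees, then the gripper command: -1 is shut, 1 is fully open, values between are in proportion. In form: [[[dx, dy, dz, turn, fingers], ...]]. A call has 1 to 8 rows; each row shifts and turns the commanded pose from where the row before left it; what a row does not reach is not made up. A row lasts 1/12 s, in which the tool goes at most 41.7 mm and 7.16 degrees, less where a joint would pass 70% of its speed; a pose out of reach is approached as far as the arm can. A call is refused whole if a number of a shift passes 1 or a number of a turn 7.16, either way. A call with a gripper value outside its range is refused whole. The fingers move at their own pace and stop on an object; the grip force is fixed at half the most. Time passes only in rows, so rows that do not move let the fingers close. It gives the time, the measured TCP pose, the force, the opening and the grip force at its end, in the units of the state.
- get_obs(): the state, without advancing time (a new reading comes with each control period).
- imaging.camera(name): name is "scene" or "top" or "wrist"; returns (picture, depth): 400x640x3 uint8, blue, green, red; 400x640 float32, m along the optical axis (not along the pixel's ray), 0 where there is no reading.
- imaging.get_calibration(name): a dict with "camera_matrix" (3x3 intrinsics, pixels), "eye" and "rotation" of the camera in the world; the wrist camera has in their place "hand_eye" (4x4, takes a point from camera to tool coordinates, whose origin is the TCP and whose axes are the flange's). Camera axes: x right, y down, z forward; pixel columns grow to the right and rows downward; lengths in m; the calibration is good to about 2 mm. The wrist camera is an equidistant fisheye: a pixel r from the principal point sees the ray r / f radians off the axis. A picture is of the moment at which its call begins: read the wrist's pose just before it. get_calibration takes no time and is no camera call.
- order.job_done(): hands the job in; it is judged then, once.
The state is a dict: "clock": time; "joint_pos": joint angles; "joint_vel": joint speeds; "tau": joint torques, N m; "eef_pos": TCP position; "tool_rot": TCP orientation; "ft_force": force on the tool from outside, world axes, zero at the start; "ft_torque": the same for the moment, N m; "grip_width": finger opening in m; "grasp_force": force on a finger pad.
Only numpy, scipy, OpenCV 4.12 (cv2) and the standard library are available. Lean on these libraries where they do the work, as an engineer would, in place of code of your own. Each camera call takes 0.05 s, during which the arm holds its last target. There are 200 camera calls.

TASK

Make up the two kit trays from the stock on the table: the scoop and one glass block go in the tray with two compartments, the brush and two glass blocks in the tray with three. Each thing lies flat on the floor of its own compartment, the tool in the long one and a single block in each short one.

Things in the scene. Friction and masses are not known exactly. Their poses are not given: they have to be found in the camera images.
- scoop: Loose cast-aluminium scoop, 176 x 55 x 23 mm, about 70 g, lying flat. Origin at the centre of its length and width at its underside; x runs along it from the handle to the mouth, z up. The round handle is 18 mm thick (x = -88 to 0 mm, 3 to 21 mm above the underside), the bowl 55 mm wide (x = 2 to 88 mm). Take it by the handle close to the bowl, about x = -22 mm. Either way round in its compartment.
- brush: Loose flat dusting brush with red wooden handle, 186 x 30 x 20 mm, about 60 g, lying flat. Origin at the centre of its length and width at its underside; x runs along it from the handle end (-93 mm) to the bristle end (+93 mm). Handle up to 20 mm wide and 20 mm high (x = -93 to 33 mm), ferrule and bristles 30 mm wide and 16 mm high beyond. Take it by the handle near its middle. Either way round in its compartment.
- block_a: Loose pale-green glass block about 70 g, an irregular five-sided chunk with flat top and underside, 43 (x) x 49 (y) x 26 (z) mm over all; it can be gripped across x or y. Origin at the centre of its underside, z up. The three blocks are alike and interchangeable.
- block_b: Loose pale-green glass block like block_a.
- block_c: Loose pale-green glass block like block_a.
- tray_two: Fixed aluminium kit tray with two compartments in one row, 318 (x) x 92 (y) mm, walls 6 mm thick and 12 mm high, dark rubber floor 4 mm above the table. Origin at the centre of the underside, z up. Long compartment: inside 220 (x) x 80 (y) mm, centre at x = -43, y = 0 mm. Short compartment: inside 80 x 80 mm, centre at x = +113, y = 0 mm. It may stand left or right of the stock.
- tray_three: Fixed aluminium kit tray with three compartments, 232 (x) x 153 (y) mm, walls 6 mm thick and 12 mm high, dark rubber floor 4 mm above the table. Origin at the centre of the underside, z up. Long compartment: inside 220 (x) x 60 (y) mm, centre at x = 0, y = +40.5 mm. Two short compartments: inside 107 (x) x 75 (y) mm each, centres at x = +56.5 and -56.5, y = -33 mm. It may stand left or right of the stock.
Mind the look-alikes: they are no part of the job. Leave any pink or turquoise look-alike of the block_c alone.

How it is judged:
At the end, for the whole second after the job is handed in: Scoop flat in the long compartment of the two-compartment tray (within 30 mm along, 25 mm across), brush flat in that of the three-compartment tray (25 mm along, 22 mm across), one block flat on the floor of each of the three short compartments; all at rest (x of scoop in the frame of tray_two between -0.073 and -0.013 m and y of scoop in the frame of tray_two between -0.025 and 0.025 m and z of scoop in the frame of tray_two between -0.002 and 0.0075 m and angle between scoop's own x axis and vertical between 1.5 and 1.64 rad and angle between the x axis of scoop and the x axis of tray_two, either way round below 0.4 rad and angle between scoop's own z axis and vertical below 0.1 rad and x of brush in the frame of tray_three between -0.025 and 0.025 m and y of brush in the frame of tray_three between 0.0185 and 0.0625 m and z of brush in the frame of tray_three between -0.002 and 0.0075 m and angle between brush's own x axis and vertical between 1.5 and 1.64 rad and angle between the x axis of brush and the x axis of tray_three, either way round below 0.4 rad and ((x of block_a in the frame of tray_two between 0.092 and 0.134 m and y of block_a in the frame of tray_two between -0.021 and 0.021 m and z of block_a in the frame of tray_two between 0.001 and 0.0075 m and angle between block_a's own z axis and vertical below 0.07 rad) or (x of block_b in the frame of tray_two between 0.092 and 0.134 m and y of block_b in the frame of tray_two between -0.021 and 0.021 m and z of block_b in the frame of tray_two between 0.001 and 0.0075 m and angle between block_b's own z axis and vertical below 0.07 rad) or (x of block_c in the frame of tray_two between 0.092 and 0.134 m and y of block_c in the frame of tray_two between -0.021 and 0.021 m and z of block_c in the frame of tray_two between 0.001 and 0.0075 m and angle between block_c's own z axis and vertical below 0.07 rad)) and ((x of block_a in the frame of tray_three between 0.0205 and 0.0925 m and y of block_a in the frame of tray_three between -0.052 and -0.014 m and z of block_a in the frame of tray_three between 0.001 and 0.0075 m and angle between block_a's own z axis and vertical below 0.07 rad) or (x of block_b in the frame of tray_three between 0.0205 and 0.0925 m and y of block_b in the frame of tray_three between -0.052 and -0.014 m and z of block_b in the frame of tray_three between 0.001 and 0.0075 m and angle between block_b's own z axis and vertical below 0.07 rad) or (x of block_c in the frame of tray_three between 0.0205 and 0.0925 m and y of block_c in the frame of tray_three between -0.052 and -0.014 m and z of block_c in the frame of tray_three between 0.001 and 0.0075 m and angle between block_c's own z axis and vertical below 0.07 rad)) and ((x of block_a in the frame of tray_three between -0.0925 and -0.0205 m and y of block_a in the frame of tray_three between -0.052 and -0.014 m and z of block_a in the frame of tray_three between 0.001 and 0.0075 m and angle between block_a's own z axis and vertical below 0.07 rad) or (x of block_b in the frame of tray_three between -0.0925 and -0.0205 m and y of block_b in the frame of tray_three between -0.052 and -0.014 m and z of block_b in the frame of tray_three between 0.001 and 0.0075 m and angle between block_b's own z axis and vertical below 0.07 rad) or (x of block_c in the frame of tray_three between -0.0925 and -0.0205 m and y of block_c in the frame of tray_three between -0.052 and -0.014 m and z of block_c in the frame of tray_three between 0.001 and 0.0075 m and angle between block_c's own z axis and vertical below 0.07 rad)) and linear speed of each of scoop, brush, block_a, block_b, block_c below 0.02 m/s and angular speed of each of scoop, brush, block_a, block_b, block_c below 0.2 rad/s); the robot touches nothing.
It also fails if it takes over 104 s, if anything falls off the work surface, if the arm or the gripper's body presses on something with over 40 N, if the wrist force passes 120 N, or if a joint passes its speed limit or range.

## Working session

There is one attempt and no reset: what is moved stays moved. The work goes in short steps, Python scripts to look and compute and a tool call to move; the robot and the scene stay as the last step left them, time stands still between calls to the robot, and variables do not carry over. Pictures are saved under pics/ and viewed, at most 14 in all, crops included, and the job is handed in when it is done.

Besides the shell and the picture viewer there is one more tool, called after "Emit:" by a JSON object that holds its "op" and its "data", one argument or row to a line. apply_moves: Moves the arm, as the interface text tells. Its arguments: {"type":"object","properties":{"targets":{"type":"array","items":{"type":"array","items":{"type":"array","items":{"type":"number"}}}}},"required":["targets"]}

```bash
mkdir -p pics; ls; python3 - <<'E'
from workcell import get_obs, imaging, order
import cv2,numpy as np
o=get_obs();print({k:np.round(v,3) for k,v in o.items()})
for n in("top","scene"):
    p,d=imaging.camera(n);cv2.imwrite(f"pics/{n}0.png",p);np.save(f"pics/{n}0.npy",d)
    print(n,imaging.get_calibration(n),(d>0).mean())
E
```

```text
pics
{'clock': np.float64(0.0), 'joint_pos': array([-1.152,  0.241,  0.004,  1.335, -0.   ,  1.571]), 'joint_vel': array([ 0.   , -0.001, -0.001,  0.001,  0.003,  0.001]), 'tau': array([ 0.0000e+00, -3.7232e+01,  2.5241e+01,  1.7000e-02,  0.0000e+00,
       -0.0000e+00]), 'eef_pos': array([ 0.203, -0.456,  0.223]), 'tool_rot': array([ 0.978,  0.208, -0.   , -0.001]), 'ft_force': array([-0.316,  0.02 ,  0.134]), 'ft_torque': array([ 0.008, -0.032, -0.042]), 'grasp_force': np.float64(0.0), 'grip_width': np.float64(0.085)}
top {'camera_matrix': array([[360.93250678,   0.        , 321.5710259 ],
       [  0.        , 360.93250678, 200.001119  ],
       [  0.        ,   0.        ,   1.        ]]), 'eye': array([0.48352764, 0.08723141, 0.93103134]), 'rotation': array([ 0.71094223, -0.70164195,  0.03191044, -0.03523401])} 0.99605078125
scene {'camera_matrix': array([[445.95476897,   0.        , 324.69192932],
       [  0.        , 445.95476897, 198.22825801],
       [  0.        ,   0.        ,   1.        ]]), 'eye': array([-0.24734827,  0.54924077,  0.82409299]), 'rotation': array([-0.44522419,  0.79197251, -0.35927399,  0.21325378])} 0.94013671875
```

View pics/top0.png

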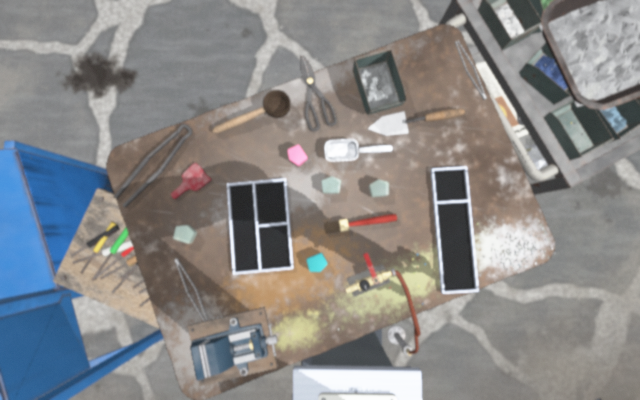

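View pics/scene0.png

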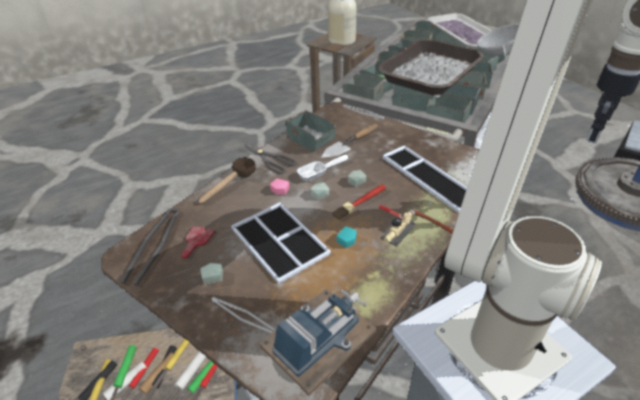

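The top view (world +x up, +y left) shows three green blocks near (331,185), (379,188) and (185,234). The scoop is at (357,149) with its handle to the right, and the brush at (366,222) with its handle to the right. tray_three is at (260,226) with its long compartment on the left, and tray_two at (455,230) with its short compartment at the top. The look-alikes are pink (297,155) and turquoise (317,262). The scene view agrees with this.

```bash
cat > h.py <<'E'
import numpy as np,cv2
from scipy.spatial.transform import Rotation as R
from workcell import get_obs, imaging, order
def cast(n,uv,z):
    c=imaging.get_calibration(n);K=c["camera_matrix"];uv=np.atleast_2d(uv).astype(float)
    d=np.c_[(uv-[K[0,2],K[1,2]])/K[0,0],np.ones(len(uv))]@R.from_quat(c["rotation"]).as_matrix().T
    return c["eye"]+d*((z-c["eye"][2])/d[:,2])[:,None]
def wcast(uv,z,o):
    c=imaging.get_calibration("wrist");K=c["camera_matrix"];uv=np.atleast_2d(uv).astype(float)
    q=(uv-[K[0,2],K[1,2]])/K[0,0];r=np.linalg.norm(q,axis=1)+1e-9
    d=np.c_[q*(np.sin(r)/r)[:,None],np.cos(r)]
    H=c["hand_eye"];T=R.from_quat(o["tool_rot"]).as_matrix()
    e=o["eef_pos"]+T@H[:3,3];d=d@(T@H[:3,:3]).T
    return e+d*((z-e[2])/d[:,2])[:,None]
def rect(P):
    (c,s,a)=cv2.minAreaRect((P[:,:2]*1000).astype(np.float32));
    if s[0]<s[1]: s=s[::-1];a+=90
    return np.round(c,1),np.round(s,1),round((a+90)%180-90,1)
E
python3 - <<'E'
from h import *
p=cv2.imread("pics/top0.png");d=np.load("pics/top0.npy")
hsv=cv2.cvtColor(p,cv2.COLOR_BGR2HSV)
for uv in [(331,185),(379,188),(185,234),(340,150),(380,149),(380,219),(245,225),(270,200),(455,260),(300,280)]:
    u,v=uv; print(uv,hsv[v,u],p[v,u],round(float(d[v,u]),3))
def blobs(m,box,z,name,mina):
    x0,y0,x1,y1=box;M=np.zeros_like(m);M[y0:y1,x0:x1]=m[y0:y1,x0:x1]
    cs,_=cv2.findContours(M,cv2.RETR_EXTERNAL,cv2.CHAIN_APPROX_NONE)
    for c in cs:
        if cv2.contourArea(c)>mina: print(name,cv2.boundingRect(c),*rect(cast("top",c[:,0],z)))
dark=((p.max(2)<45)*255).astype(np.uint8)
blobs(dark,(220,165,300,285),.006,"tray3",150)
blobs(dark,(420,155,490,300),.006,"tray2",150)
g=((hsv[...,0]>55)&(hsv[...,0]<95)&(hsv[...,1]>22)&(hsv[...,1]<110)&(p[...,1]>110)).astype(np.uint8)*255
for b in[(315,170,350,205),(362,172,398,205),(165,215,205,252)]: blobs(g,b,.026,"block",40)
red=((hsv[...,1]>150)&((hsv[...,0]<8)|(hsv[...,0]>172))&(p[...,2]>90)).astype(np.uint8)*255
blobs(red,(330,205,405,240),.012,"brushhandle",40)
w=((hsv[...,1]<45)&(p.max(2)>150)).astype(np.uint8)*255
blobs(w,(315,130,400,168),.015,"scoop",40)
z=np.zeros((1,3)); 
c=np.hstack([cv2.resize(p[130:290,215:355],None,fx=3,fy=3,interpolation=2),cv2.resize(p[130:290,355:480],None,fx=3,fy=3,interpolation=2)])
cv2.imwrite("pics/crop.png",c);print(c.shape)
c=imaging.get_calibration("wrist");print(c)
E
```

```text
(331, 185) [ 81  26 210] [204 210 189] 0.912
(379, 188) [ 81  22 199] [194 199 182] 0.911
(185, 234) [ 77  25 195] [187 195 176] 0.903
(340, 150) [ 90   1 254] [254 254 253] 0.947
(380, 149) [105   2 254] [254 253 252] 0.928
(380, 219) [  2 163 203] [ 73  81 203] 0.912
(245, 225) [120  14  56] [56 53 53] 0.0
(270, 200) [120  11  45] [45 43 43] 0.936
(455, 260) [100  14  56] [56 55 53] 0.913
(300, 280) [ 15  80 204] [140 172 204] 0.918
tray3 (232, 186, 21, 34) [561.5 297.2] [85.6 49. ] 5.1
tray3 (257, 184, 28, 38) [564.3 223.8] [94.9 63.7] 6.1
block (323, 178, 15, 14) [609.4  71.3] [35.4 33.2] -89.3
block (371, 182, 14, 13) [603.1 -47.2] [37.9 22.5] -39.4
block (175, 227, 19, 14) [483.5 434.4] [42.8 32. ] 70.8
brushhandle (350, 215, 46, 10) [521.3 -38.1] [116.4  13.3] -81.1
scoop (315, 130, 85, 38) [705.9   2. ] [218.   97.4] -89.3
(480, 795, 3)
{'camera_matrix': array([[309.70691629,   0.        , 315.68205881],
       [  0.        , 309.70691629, 198.61784335],
       [  0.        ,   0.        ,   1.        ]]), 'hand_eye': array([[ 7.55862093e-04, -9.51977239e-01, -3.06167872e-01,
         7.75697052e-02],
       [ 9.99999714e-01,  7.24100764e-04,  2.17313561e-04,
        -2.12037612e-04],
       [ 1.48188260e-05, -3.06167949e-01,  9.51977514e-01,
        -1.50983280e-01],
       [ 0.00000000e+00,  0.00000000e+00,  0.00000000e+00,
         1.00000000e+00]])}
```

View pics/crop.png

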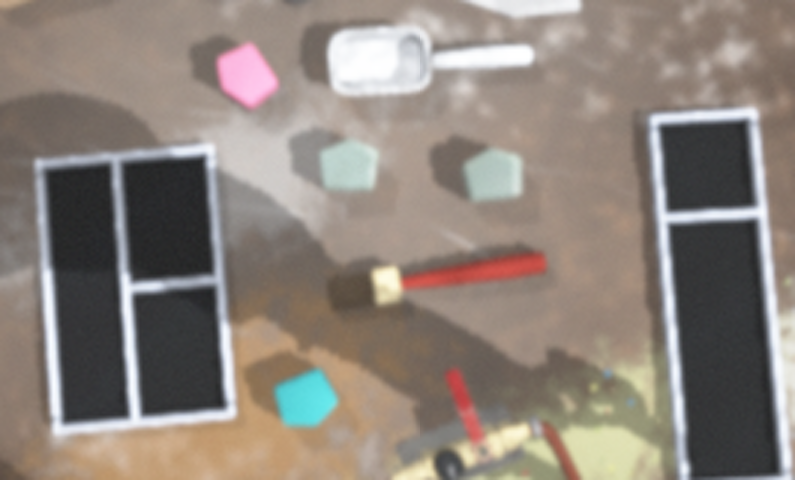

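The crop shows everything clearly. The scoop handle runs right from the bowl at about (440,58) to (533,55), the brush bristles point left, and the block pentagons are crisp. I'll tighten the masks.

```bash
python3 - <<'E'
from h import *
p=cv2.imread("pics/top0.png");hsv=cv2.cvtColor(p,cv2.COLOR_BGR2HSV);lab=cv2.cvtColor(p,cv2.COLOR_BGR2LAB).astype(int)
def blobs(m,box,z,name,mina):
    x0,y0,x1,y1=box;M=np.zeros(m.shape,np.uint8);M[y0:y1,x0:x1]=m[y0:y1,x0:x1]*255
    cs,_=cv2.findContours(M,cv2.RETR_EXTERNAL,cv2.CHAIN_APPROX_NONE)
    for c in cs:
        if cv2.contourArea(c)>mina:
            W=cast("top",c[:,0],z);print(name,cv2.boundingRect(c),*rect(W)); 
            if name=="block":
                a=cv2.approxPolyDP((W[:,:2]*1000).astype(np.float32),7,True)[:,0];print(np.round(a).tolist())
dark=(p.max(2)<85)
blobs(dark,(226,178,292,274),.006,"tray3",150)
blobs(dark,(430,166,478,292),.006,"tray2",150)
br=(lab[...,0]>150)&(hsv[...,1]<40)
blobs(br,(224,174,296,277),.012,"rim3",100)
blobs(lab[...,0]>165,(427,163,482,295),.012,"rim2",100)
g=(lab[...,1]<126)&(p[...,1]>100)
for b in[(315,170,350,205),(362,172,398,205),(165,215,205,252)]: blobs(g,b,.02,"block",40)
s=(lab[...,0]>200)&(hsv[...,1]<25)
blobs(s,(318,132,398,166),.018,"scoop",40)
blobs(s,(362,132,398,166),.012,"schandle",20)
blobs(s,(318,132,357,166),.02,"scbowl",20)
bf=(hsv[...,1]>110)&((hsv[...,0]<8)|(hsv[...,0]>172))&(p[...,2]>90)
blobs(bf,(330,205,405,240),.012,"brushhandle",40)
E
```

```text
tray3 (260, 226, 30, 42) [451.7 211. ] [100.7  67.6] 5.9
tray3 (230, 185, 27, 85) [500.5 290.8] [214.2  54.6] 6.3
tray3 (256, 183, 30, 40) [564.2 223.8] [100.7  70.1] 5.9
tray2 (439, 204, 35, 86) [ 459.4 -250. ] [213.   73.3] 3.8
tray2 (436, 171, 30, 29) [ 615.4 -239.8] [71.8 71.6] -85.9
rim3 (226, 174, 70, 103) [509.1 239.9] [252.8 178.9] 5.0
rim2 (427, 274, 9, 21) [ 363.5 -184.2] [49.1 20. ] -0.8
rim2 (431, 164, 51, 131) [ 503.2 -255.4] [328.6 115.4] 3.7
block (321, 176, 20, 18) [610.3  69.9] [48.4 43.7] -89.3
[[622.0, 46.0], [632.0, 66.0], [624.0, 89.0], [591.0, 89.0], [591.0, 51.0]]
block (369, 180, 20, 17) [602.9 -52.3] [48.5 41. ] -89.3
[[610.0, -28.0], [582.0, -36.0], [585.0, -69.0], [595.0, -76.0], [621.0, -71.0], [623.0, -46.0]]
block (173, 225, 24, 19) [482.2 436.8] [53.7 44.3] 65.6
[[500.0, 458.0], [470.0, 462.0], [458.0, 426.0], [483.0, 407.0], [500.0, 423.0]]
scoop (324, 136, 69, 26) [7.074e+02 3.000e-01] [174.9  60.7] -81.0
schandle (362, 145, 31, 8) [707.  -49.7] [77.9 18.5] -89.3
schandle (376, 132, 22, 4) [747.  -74.5] [54.6  8. ] -89.3
scbowl (324, 137, 33, 25) [700.6  44.7] [84.8 60. ] -82.8
brushhandle (349, 214, 48, 12) [521.1 -38. ] [121.8  18.7] -81.1
```

Tray geometry checks out: the compartment spacings match the given sizes to within 1 mm. Scoop, brush and block lengths also match. I'll move above the scoop and blocks and check from near.

Emit:
{"op": "apply_moves", "data": {
  "targets": [
    [[0.71,0.665,0,4.4,1],[0.71,0.665,0,4.4,1],[0.71,0.665,0,4.4,1],[0.71,0.665,0,4.4,1],[0.71,0.665,0,4.4,1],[0.71,0.665,0,4.4,1],[0.71,0.665,0,4.4,1],[0.71,0.665,0,4.4,1]]
  ]
}}

```text
clock: 0.77
eef_pos: [0.4313, -0.2423, 0.2237]
tool_rot: [0.869, 0.496, -0.0, -0.0]
ft_force: [-0.2, 0.1, 0.5]
grip_width: 0.0853
grasp_force: 0.0
```

Emit:
{"op": "apply_moves", "data": {
  "targets": [
    [[0.71,0.665,0,4.4,1],[0.71,0.665,0,4.4,1],[0.71,0.665,0,4.4,1],[0.71,0.665,0,4.4,1],[0.71,0.665,0,4.4,1],[0.71,0.665,0,4.4,1],[0.71,0.665,0,4.4,1],[0.71,0.665,0,4.4,1]]
  ]
}}

```text
clock: 1.43
eef_pos: [0.6585, -0.0296, 0.2233]
tool_rot: [0.678, 0.735, -0.0, -0.0]
ft_force: [1.4, -1.1, -0.1]
grip_width: 0.0855
grasp_force: 0.0
```

```bash
python3 - <<'E'
from h import *
o=get_obs();p,d=imaging.camera("wrist");cv2.imwrite("pics/w1.png",p);np.save("pics/w1.npy",d)
import json;json.dump({k:np.array(v).tolist() for k,v in o.items()},open("pics/w1.json","w"))
print(o["clock"],o["eef_pos"],R.from_quat(o["tool_rot"]).as_matrix().round(3),o["joint_pos"].round(2))
E
```

```text
1.4333 [ 0.65851585 -0.02957297  0.22327541] [[-0.081  0.997 -0.001]
 [ 0.997  0.081 -0.   ]
 [ 0.    -0.001 -1.   ]] [-0.04  0.58  0.51  1.5  -0.    1.45]
```

View pics/w1.png

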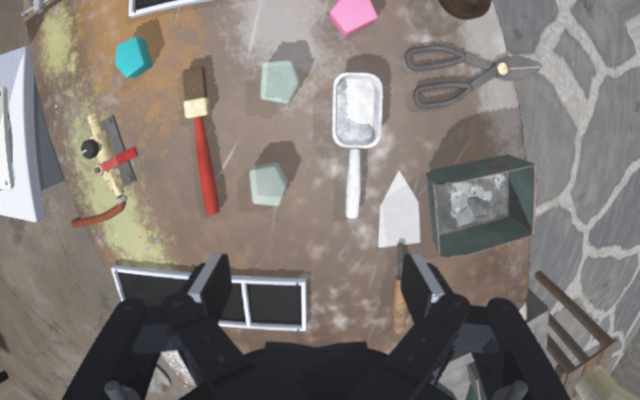

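The wrist view (up is +y, right is +x) shows block A at (280,82), B at (268,185), and the scoop from its mouth (357,80) to handle end (352,215). The brush runs (195,75)-(211,210) and the trowel tip is at (400,173).

```bash
cat >> h.py <<'E'
def seg(p,kind,box,o,z,name,eps=0,mina=60):
    hsv=cv2.cvtColor(p,cv2.COLOR_BGR2HSV);lab=cv2.cvtColor(p,cv2.COLOR_BGR2LAB).astype(int)
    m={"g":(lab[...,1]<126)&(p[...,1]>100),"s":(lab[...,0]>185)&(hsv[...,1]<30),
       "r":(hsv[...,1]>120)&((hsv[...,0]<8)|(hsv[...,0]>172))&(p[...,2]>70),"d":p.max(2)<75}[kind]
    x0,y0,x1,y1=box;M=np.zeros(m.shape,np.uint8);M[y0:y1,x0:x1]=m[y0:y1,x0:x1]*255
    for c in cv2.findContours(M,cv2.RETR_EXTERNAL,cv2.CHAIN_APPROX_NONE)[0]:
        if cv2.contourArea(c)<mina: continue
        W=wcast(c[:,0],z,o);print(name,*cv2.boundingRect(c),*rect(W))
        if eps: print(" ",np.round(cv2.approxPolyDP((W[:,:2]*1000).astype(np.float32),eps,True)[:,0]).tolist())
E
python3 - <<'E'
from h import *
import json
o=json.load(open("pics/w1.json"));p=cv2.imread("pics/w1.png")
seg(p,"g",(250,50,310,115),o,.022,"A",6)
seg(p,"g",(238,150,300,215),o,.022,"B",6)
seg(p,"s",(325,60,380,225),o,.018,"scoop")
seg(p,"s",(340,152,368,225),o,.012,"handle")
seg(p,"s",(325,60,390,146),o,.02,"bowl")
seg(p,"r",(180,100,225,220),o,.012,"brush")
E
```

```text
A 260 60 39 43 [608.6  70.2] [48.5 42.4] -89.9
  [[619.0, 94.0], [587.0, 89.0], [590.0, 49.0], [621.0, 48.0], [630.0, 67.0]]
B 250 164 36 42 [601.8 -52. ] [50.5 42.1] -85.9
  [[581.0, -34.0], [585.0, -74.0], [588.0, -63.0], [592.0, -76.0], [614.0, -76.0], [623.0, -54.0], [612.0, -27.0]]
scoop 330 163 10 12 [679.4 -26.9] [13.3 10.6] -84.7
scoop 332 72 48 147 [7.018e+02 3.000e-01] [175.5  55. ] -83.9
handle 346 152 14 67 [704.1 -47.9] [84.  16.2] -83.6
bowl 332 72 58 74 [703.  46.] [84.2 66.8] -84.5
brush 195 117 24 98 [519.7 -37.3] [125.6  19.9] -81.7
```

Emit:
{"op": "apply_moves", "data": {
  "targets": [
    [[0.285,0.05,-0.6,0.4,0],[0.285,0.05,-0.6,0.4,0],[0.285,0.05,-0.6,0.4,0],[0.285,0.05,-0.6,0.4,0],[0,0,-0.7,0,0],[0,0,-0.7,0,0],[0,0,-0.6,0,0],[0,0,0,0,0]]
  ]
}}

```text
clock: 2.15
eef_pos: [0.698, -0.0232, 0.0402]
tool_rot: [0.669, 0.743, -0.004, -0.005]
ft_force: [-1.1, -0.6, -1.9]
grip_width: 0.0428
grasp_force: 0.0
```

```bash
python3 - <<'E'
from h import *
import json
o=get_obs();p,d=imaging.camera("wrist");cv2.imwrite("pics/w2.png",p)
print(o["clock"],o["eef_pos"],R.from_quat(o["tool_rot"]).as_matrix().round(3)[:,1],o["joint_pos"].round(2),o["grip_width"],o["ft_force"])
E
```

```text
2.15 [ 0.69801699 -0.02317403  0.04021271] [ 0.994  0.104 -0.013] [-0.03  0.76  0.36  1.18 -0.    1.43] 0.04278545021915354 [-1.08548206 -0.61430665 -1.85443272]
```

View pics/w2.png

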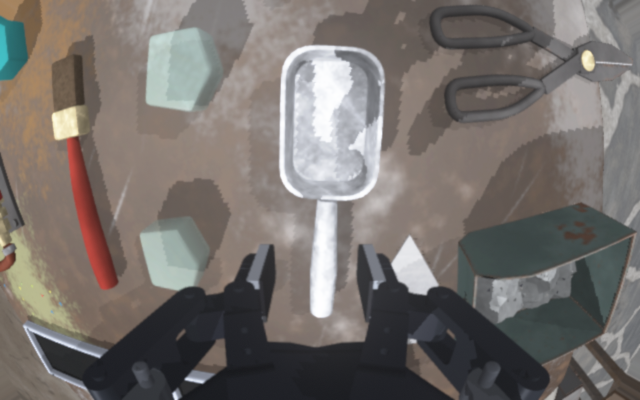

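The scoop handle sits between the pads, (323,260) against a pad midpoint of about 315, clear of the trowel. I'll let it settle and go down.

Emit:
{"op": "apply_moves", "data": {
  "targets": [
    [[0,0,-0.2,0,0],[0,0,-0.15,0,0],[0,0,0,0,0],[0,0,0,0,0]]
  ]
}}

```text
clock: 2.53
eef_pos: [0.7039, -0.0232, 0.0351]
tool_rot: [0.669, 0.743, 0.0, 0.001]
ft_force: [-0.1, 0.6, 0.7]
grip_width: 0.0429
grasp_force: 0.0
```

Emit:
{"op": "apply_moves", "data": {
  "targets": [
    [[0,0.04,-0.22,0,0],[0,0,0,0,0],[0,0,0,0,-1],[0,0,0,0,-1],[0,0,0,0,-1],[0,0,0,0,-1],[0,0,0,0,-1],[0,0,0,0,-1]]
  ]
}}

```text
clock: 3.2
eef_pos: [0.7034, -0.0216, 0.0254]
tool_rot: [0.669, 0.743, 0.0, 0.0]
ft_force: [-0.1, 0.4, 0.3]
grip_width: 0.0003
grasp_force: 0.0
```

```bash
python3 - <<'E'
from h import *
o=get_obs();p,d=imaging.camera("wrist");cv2.imwrite("pics/w3.png",p[120:400,120:520])
print(o["clock"],o["eef_pos"],o["grip_width"],o["ft_force"])
E
```

```text
3.2 [ 0.70344867 -0.02163638  0.02537562] 0.00034401298013955013 [-0.06264104  0.35282581  0.26496079]
```

View pics/w3.png

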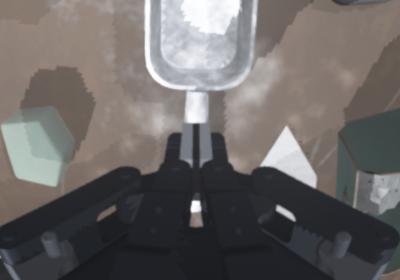

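The pads closed above the round handle, because they sit farther back at partial opening. The scoop looks undisturbed, so I'll reopen, go 8 mm lower and regrip.

Emit:
{"op": "apply_moves", "data": {
  "targets": [
    [[0,0,0.3,0,0],[0,0,0,0,0],[0,0,0,0,0],[0,0,0,0,0],[0,0,-0.25,0,0],[0,0,-0.25,0,0],[0,0,0,0,0],[0,0,0,0,0]]
  ]
}}

```text
clock: 3.92
eef_pos: [0.7016, -0.0215, 0.0148]
tool_rot: [0.669, 0.743, -0.001, -0.002]
ft_force: [-0.1, 0.4, 0.2]
grip_width: 0.0427
grasp_force: 0.0
```

Emit:
{"op": "apply_moves", "data": {
  "targets": [
    [[0,0,0,0,-1],[0,0,0,0,-1],[0,0,0,0,-1],[0,0,0,0,-1],[0,0,0,0,-1],[0,0,0,0,-1]]
  ]
}}

```text
clock: 4.42
eef_pos: [0.7035, -0.0216, 0.0175]
tool_rot: [0.669, 0.743, 0.0, 0.0]
ft_force: [0.2, 0.3, 0.6]
grip_width: 0.0
grasp_force: 0.0
```

```bash
python3 - <<'E'
from h import *
d=np.load("pics/top0.npy");c=imaging.get_calibration("top");K=c["camera_matrix"];M=R.from_quat(c["rotation"]).as_matrix()
for u,v in[(370,149),(380,149),(388,149),(340,140),(340,150),(331,185),(379,188),(366,222),(385,218),(350,165),(380,165)]:
    z=d[v,u];print((u,v),np.round(c["eye"]+M@np.array([(u-K[0,2])/K[0,0]*z,(v-K[1,2])/K[1,1]*z,z]),3))
o=get_obs();p,dw=imaging.camera("wrist");q,_=imaging.camera("scene")
cv2.imwrite("pics/w4.png",np.hstack([cv2.resize(p[100:400,170:470],(400,400)),cv2.resize(q[110:230,240:360],(400,400),interpolation=2)]))
print(o["clock"],o["eef_pos"],o["grip_width"],o["ft_force"])
E
```

```text
(370, 149) [ 0.704 -0.031  0.019]
(380, 149) [ 0.704 -0.056  0.019]
(388, 149) [ 0.704 -0.077  0.02 ]
(340, 140) [0.726 0.047 0.02 ]
(340, 150) [0.704 0.046 0.001]
(331, 185) [0.608 0.069 0.026]
(379, 188) [ 0.602 -0.052  0.027]
(366, 222) [ 0.516 -0.021  0.016]
(385, 218) [ 0.527 -0.069  0.019]
(350, 165) [0.665 0.019 0.   ]
(380, 165) [ 0.666 -0.059  0.003]
4.4167 [ 0.70346983 -0.02159796  0.01749355] 3.045627250334697e-05 [0.21566403 0.34954406 0.64788337]
```

View pics/w4.png

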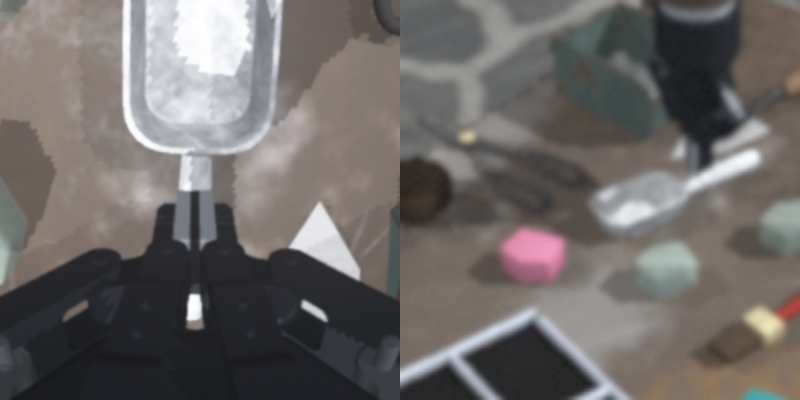

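```bash
python3 - <<'E'
from h import *
q,d=imaging.camera("scene");c=imaging.get_calibration("scene");K=c["camera_matrix"];M=R.from_quat(c["rotation"]).as_matrix()
def P(u,v):
    z=d[v,u];return np.round((c["eye"]+M@np.array([(u-K[0,2])/K[0,0]*z,(v-K[1,2])/K[1,1]*z,z]))*1000)
for v in range(140,172,3): print(v,[P(u,v).astype(int).tolist() for u in range(322,342,4)])
for X in[(.7035,-.0216,.0175),(.7035,-.0216,0),(.704,-.0216,.021)]:
    x=M.T@(np.array(X)-c["eye"]);print(X,(K@x/x[2])[:2])
E
```

```text
140 [[713, 0, 101], [694, -3, 111], [680, -7, 117], [671, -16, 119], [659, -22, 123]]
143 [[719, -3, 86], [695, -3, 100], [686, -11, 102], [691, -28, 93], [656, -20, 115]]
146 [[726, -7, 70], [698, -4, 87], [686, -11, 92], [689, -27, 84], [645, -12, 114]]
149 [[799, -48, 2], [711, -12, 66], [694, -15, 75], [663, -11, 94], [653, -18, 97]]
152 [[791, -43, -3], [704, -7, 61], [683, -9, 73], [666, -12, 81], [758, -84, 1]]
155 [[775, -34, -2], [703, -7, 51], [691, -14, 55], [750, -64, 1], [750, -79, -4]]
158 [[761, -26, -2], [705, -7, 39], [692, -14, 44], [738, -56, 0], [706, -51, 21]]
161 [[747, -17, -2], [708, -9, 24], [693, -14, 32], [705, -36, 16], [698, -46, 16]]
164 [[705, 7, 21], [706, -8, 15], [700, -18, 15], [699, -32, 10], [706, -51, -2]]
167 [[701, 9, 14], [701, -5, 8], [703, -20, 0], [697, -31, 0], [692, -42, -1]]
170 [[701, 10, 3], [703, -5, -5], [693, -14, -2], [686, -24, -1], [682, -36, -4]]
(0.7035, -0.0216, 0.0175) [330.25316001 162.39087706]
(0.7035, -0.0216, 0) [330.3083725  166.98472088]
(0.704, -0.0216, 0.021) [330.15692763 161.38158743]
```

```bash
python3 - <<'E'
from h import *
o=get_obs();p,d=imaging.camera("wrist")
c=imaging.get_calibration("wrist");K=c["camera_matrix"];H=c["hand_eye"]
def toolpt(u,v):
    q=(np.array([u,v])-[K[0,2],K[1,2]])/K[0,0];r=np.linalg.norm(q)+1e-9
    ray=np.r_[q*np.sin(r)/r,np.cos(r)];ray=ray/ray[2]*d[v,u]
    return np.round((H[:3,:3]@ray+H[:3,3])*1000).astype(int)
for v in range(210,300,5): print(v,[(toolpt(u,v).tolist(),p[v,u].tolist()) for u in (305,310,316,322,328)])
E
```

```text
210 [([26, -6, -7], [196, 188, 185]), ([26, -4, -6], [204, 197, 194]), ([26, -1, -7], [199, 191, 188]), ([26, 2, -6], [205, 197, 193]), ([25, 5, -5], [179, 172, 169])]
215 [([15, -7, 16], [185, 181, 182]), ([20, -4, 2], [178, 171, 169]), ([21, -1, 0], [159, 152, 150]), ([20, 2, 1], [159, 154, 150]), ([23, 5, -6], [168, 162, 160])]
220 [([11, -7, 17], [150, 150, 153]), ([18, -4, -1], [239, 234, 232]), ([19, -1, -1], [198, 190, 187]), ([19, 2, -1], [190, 182, 179]), ([12, 6, 16], [153, 149, 148])]
225 [([14, -7, 4], [167, 165, 166]), ([15, -4, -1], [233, 227, 225]), ([16, -1, -1], [198, 192, 188]), ([16, 2, -2], [180, 173, 170]), ([14, 6, 3], [157, 153, 153])]
230 [([11, -7, 2], [198, 192, 191]), ([13, -4, -1], [232, 226, 224]), ([13, -1, -2], [201, 192, 189]), ([13, 2, -2], [181, 175, 172]), ([10, 6, 5], [156, 152, 152])]
235 [([8, -7, 2], [211, 204, 202]), ([10, -4, -1], [239, 235, 232]), ([10, -1, -2], [196, 187, 185]), ([10, 3, -1], [202, 195, 192]), ([8, 6, 3], [160, 155, 153])]
240 [([6, -7, 1], [213, 206, 203]), ([7, -4, -1], [253, 251, 250]), ([8, -1, -3], [192, 185, 182]), ([8
[... 1189 characters left out ...]
, -43], [130, 121, 117]), ([11, 4, -43], [131, 122, 119])]
280 [([11, -5, -46], [136, 126, 122]), ([11, -3, -47], [170, 158, 152]), ([10, -1, -46], [54, 49, 49]), ([10, 2, -46], [172, 161, 154]), ([12, 4, -48], [108, 100, 96])]
285 [([12, -5, -52], [47, 43, 42]), ([8, -3, -46], [107, 100, 96]), ([8, -1, -46], [48, 44, 45]), ([12, 2, -52], [93, 86, 83]), ([12, 4, -52], [47, 43, 42])]
290 [([12, -5, -56], [46, 41, 41]), ([11, -3, -54], [45, 41, 40]), ([6, -1, -46], [48, 44, 44]), ([13, 1, -56], [46, 41, 41]), ([12, 4, -55], [46, 41, 41])]
295 [([12, -5, -59], [46, 41, 40]), ([9, -3, -54], [43, 40, 39]), ([3, -1, -45], [47, 44, 44]), ([78, -1, -151], [43, 39, 39]), ([13, 4, -59], [46, 42, 41])]
```

Emit:
{"op": "apply_moves", "data": {
  "targets": [
    [[0,0,0.8,0,-1],[0,0,0.8,0,-1],[0,0,0,0,-1],[0,0,0,0,-1]]
  ]
}}

```text
clock: 4.95
eef_pos: [0.7057, -0.0217, 0.0848]
tool_rot: [0.669, 0.743, 0.002, 0.003]
ft_force: [-0.2, 0.1, -0.3]
grip_width: -0.0001
grasp_force: 0.0
```

```bash
python3 - <<'E'
from h import *
o=get_obs();print(o["eef_pos"],o["grip_width"],o["ft_force"])
p,d=imaging.camera("wrist")
c=imaging.get_calibration("wrist");K=c["camera_matrix"];H=c["hand_eye"]
def toolpt(u,v):
    q=(np.array([u,v])-[K[0,2],K[1,2]])/K[0,0];r=np.linalg.norm(q)+1e-9
    ray=np.r_[q*np.sin(r)/r,np.cos(r)];ray=ray/ray[2]*d[v,u]
    return np.round((H[:3,:3]@ray+H[:3,3])*1000).astype(int)
for v in range(195,290,5): print(v,[toolpt(u,v).tolist() for u in (305,311,321,328)])
q,_=imaging.camera("scene")
cv2.imwrite("pics/w5.png",np.hstack([cv2.resize(p[100:400,170:470],(400,400)),cv2.resize(q[80:200,270:390],(400,400),interpolation=2)]))
E
```

```text
[ 0.70571603 -0.02165727  0.08480581] -7.339301075798873e-05 [-0.21545964  0.06084125 -0.29008919]
195 [[11, -9, 68], [11, -4, 66], [10, 3, 72], [6, 9, 85]]
200 [[7, -9, 67], [8, -4, 65], [6, 3, 72], [2, 9, 84]]
205 [[3, -9, 66], [4, -4, 65], [2, 3, 70], [-2, 9, 84]]
210 [[0, -9, 66], [0, -4, 65], [-1, 3, 69], [-6, 9, 83]]
215 [[-5, -9, 68], [-4, -4, 64], [-6, 3, 70], [-11, 9, 83]]
220 [[-8, -9, 66], [-7, -4, 64], [-9, 3, 68], [-15, 9, 84]]
225 [[-12, -9, 65], [-11, -4, 63], [-14, 3, 69], [-20, 9, 83]]
230 [[-16, -9, 66], [-15, -4, 63], [-18, 3, 69], [-25, 9, 85]]
235 [[-20, -9, 64], [-20, -4, 63], [-22, 3, 69], [-29, 9, 83]]
240 [[-25, -9, 65], [-24, -4, 63], [-27, 3, 69], [-34, 10, 85]]
245 [[11, -6, -16], [11, -3, -15], [10, 2, -14], [11, 5, -16]]
250 [[11, -6, -21], [11, -3, -20], [11, 2, -21], [11, 5, -22]]
255 [[11, -6, -25], [11, -3, -25], [11, 2, -25], [11, 5, -25]]
260 [[11, -6, -30], [11, -3, -31], [11, 2, -30], [11, 5, -30]]
265 [[11, -5, -34], [11, -3, -34], [11, 1, -34], [10, 5, -33]]
270 [[11, -5, -39], [11, -3, -39], [11, 1, -39], [11, 4, -40]]
275 [[11, -5, -43], [11, -3, -43], [11, 1, -43], [12, 4, -44]]
280 [[10, -5, -45], [10, -3, -45], [10, 1, -46], [11, 4, -47]]
285 [[12, -5, -52], [8, -3, -46], [8, 1, -45], [12, 4, -52]]
```

View pics/w5.png

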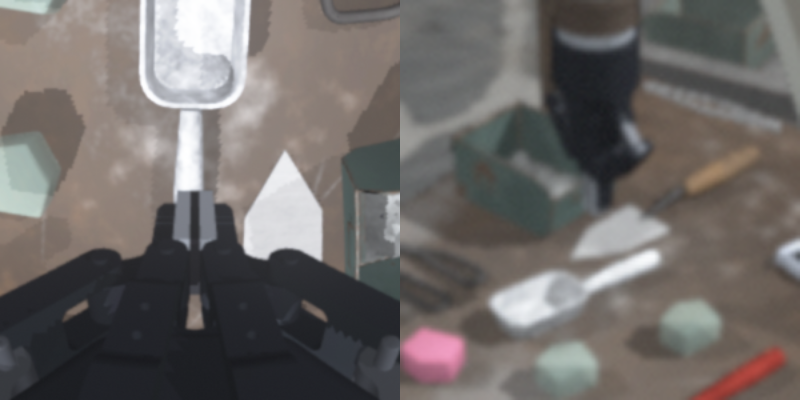

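The picture and depth show the shut fingertips about 12 mm *behind* the reported TCP, not 17 mm ahead, so everything must go about 29 mm lower than the stated geometry. I'll reopen and go down watching the force.

Emit:
{"op": "apply_moves", "data": {
  "targets": [
    [[0,0,0,0,0],[0,0,0,0,0],[-0.03,0,-0.5,0,0],[0,0,-0.5,0,0],[0,0,-0.5,0,0],[0,0,-0.3,0,0],[0,0,0,0,0],[0,0,0,0,0]]
  ]
}}

```text
clock: 5.72
eef_pos: [0.7011, -0.0216, 0.0078]
tool_rot: [0.669, 0.743, -0.001, -0.001]
ft_force: [0.3, 1.0, -0.0]
grip_width: 0.0427
grasp_force: 0.0
```

Emit:
{"op": "apply_moves", "data": {
  "targets": [
    [[0,0,-0.25,0,0],[0,0,-0.2,0,0],[0,0,0,0,0],[0,0,0,0,0]]
  ]
}}

```text
clock: 6.05
eef_pos: [0.7024, -0.0216, -0.0085]
tool_rot: [0.669, 0.743, 0.0, 0.0]
ft_force: [0.1, 0.6, -0.6]
grip_width: 0.0427
grasp_force: 0.0
```

Emit:
{"op": "apply_moves", "data": {
  "targets": [
    [[0,0,-0.05,0,-1],[0,0,0,0,-1],[0,0,0,0,-1],[0,0,0,0,-1],[0,0,0,0,-1],[0,0,0,0,-1]]
  ]
}}

```text
clock: 6.55
eef_pos: [0.7035, -0.0219, -0.0068]
tool_rot: [0.669, 0.743, 0.001, 0.002]
ft_force: [-3.1, 0.4, 12.8]
grip_width: 0.0129
grasp_force: 61.2
```

Emit:
{"op": "apply_moves", "data": {
  "targets": [
    [[0,0,0.4,0,-1],[0,0,0.5,0,-1],[0,0,0.5,0,-1],[0,0,0,0,-1],[0,0,0,0,-1]]
  ]
}}

```text
clock: 6.97
eef_pos: [0.7034, -0.0216, 0.0469]
tool_rot: [0.669, 0.743, 0.001, 0.001]
ft_force: [-0.0, -0.4, -1.4]
grip_width: 0.0125
grasp_force: 58.2
```

```bash
python3 - <<'E'
from h import *
o=get_obs();p,d=imaging.camera("wrist")
c=imaging.get_calibration("wrist");K=c["camera_matrix"];H=c["hand_eye"]
def toolpt(u,v):
    q=(np.array([u,v])-[K[0,2],K[1,2]])/K[0,0];r=np.linalg.norm(q)+1e-9
    ray=np.r_[q*np.sin(r)/r,np.cos(r)];ray=ray/ray[2]*d[v,u]
    return np.round((H[:3,:3]@ray+H[:3,3])*1000).astype(int)
print(o["eef_pos"],o["grip_width"],o["ft_force"])
for v in list(range(60,240,20))+[240,245,250]: print(v,[toolpt(u,v).tolist() for u in (285,311,316,321,345)])
q,_=imaging.camera("scene")
cv2.imwrite("pics/w6.png",np.hstack([cv2.resize(p[0:400,120:520],(400,400)),cv2.resize(q[80:200,270:390],(400,400),interpolation=2)]))
E
```

```text
[ 0.7033821  -0.02163525  0.04694215] 0.012491334295502404 [-9.16363529e-04 -4.03716105e-01 -1.37734513e+00]
60 [[98, -15, -10], [98, -3, -9], [98, -1, -8], [98, 1, -9], [98, 12, -8]]
80 [[89, -15, -9], [89, -3, -10], [89, -1, -8], [89, 1, -10], [89, 12, -8]]
100 [[80, -15, -10], [79, -3, -9], [79, -1, -9], [79, 2, -8], [80, 12, -9]]
120 [[70, -15, -8], [70, -3, -8], [70, -1, -9], [70, 2, -9], [70, 13, -8]]
140 [[61, -15, -10], [61, -3, -10], [61, -1, -9], [61, 2, -9], [61, 13, -9]]
160 [[52, -15, -11], [52, -3, -9], [51, -1, -8], [51, 2, -8], [52, 13, -9]]
180 [[42, -15, -9], [42, -3, -8], [42, -1, -9], [42, 2, -8], [42, 13, -9]]
200 [[33, -15, -12], [32, -3, -10], [32, -1, -9], [32, 2, -10], [32, 13, -9]]
220 [[29, -14, -27], [28, -3, -24], [28, -1, -24], [28, 1, -24], [28, 12, -24]]
240 [[-15, -22, 45], [18, -3, -25], [19, -1, -26], [19, 2, -26], [-16, 20, 46]]
245 [[-20, -23, 47], [16, -3, -26], [17, -1, -27], [16, 2, -25], [-19, 20, 46]]
250 [[-23, -23, 45], [14, -3, -25], [14, -1, -26], [14, 2, -26], [-24, 20, 46]]
```

View pics/w6.png

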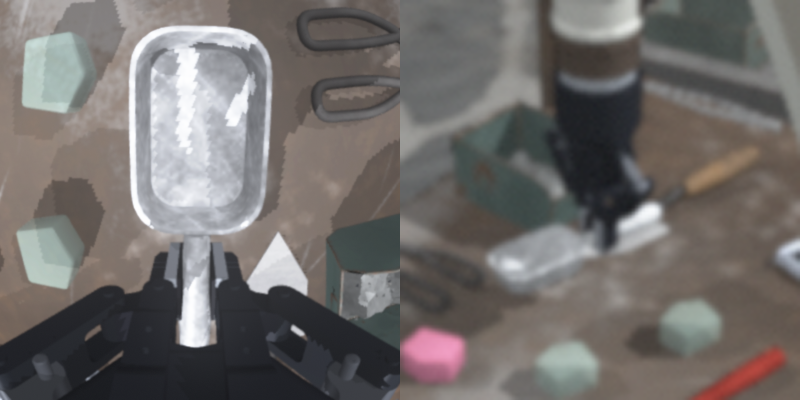

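The scoop is held level: handle between the pads at (197,270), rim and floor depths constant. I'll carry it to tray_two with a −92° turn.

Emit:
{"op": "apply_moves", "data": {
  "targets": [
    [[-0.2,0,0.5,0,-1],[-0.4,-0.36,0.5,-6,-1],[-0.45,-0.385,0,-6.5,-1],[-0.45,-0.385,0,-6.5,-1],[-0.45,-0.385,0,-6.5,-1],[-0.45,-0.385,0,-6.5,-1],[-0.45,-0.385,0,-6.5,-1],[-0.45,-0.385,0,-6.5,-1]]
  ]
}}

```text
clock: 7.73
eef_pos: [0.5678, -0.1287, 0.0833]
tool_rot: [0.904, 0.428, -0.001, -0.001]
ft_force: [-0.1, -1.1, -0.4]
grip_width: 0.0126
grasp_force: 58.4
```

Emit:
{"op": "apply_moves", "data": {
  "targets": [
    [[-0.45,-0.385,0,-6.5,-1],[-0.45,-0.385,0,-6.5,-1],[-0.45,-0.385,0,-6.5,-1],[-0.45,-0.385,0,-6.5,-1],[-0.45,-0.385,0,-6.5,-1],[-0.45,-0.385,0,-6.5,-1],[-0.45,-0.385,0,-6.5,-1],[-0.25,-0.385,0,-2,-1]]
  ]
}}

```text
clock: 8.4
eef_pos: [0.4307, -0.2512, 0.0835]
tool_rot: [1.0, 0.028, -0.002, -0.001]
ft_force: [-0.0, -0.2, -0.7]
grip_width: 0.0128
grasp_force: 58.4
```

Emit:
{"op": "apply_moves", "data": {
  "targets": [
    [[0,0,-0.3,0,-1],[0,0,-0.3,0,-1],[0,0,-0.3,0,-1],[0,0,-0.3,0,-1],[0,0,0,0,-1],[0,0,0,0,-1]]
  ]
}}

```text
clock: 8.9
eef_pos: [0.4325, -0.2507, 0.0356]
tool_rot: [1.0, 0.03, -0.002, -0.001]
ft_force: [-0.0, 0.1, 0.0]
grip_width: 0.0124
grasp_force: 58.3
```

```bash
cat > look.py <<'E'
from h import *
import sys
o=get_obs();print(o["clock"],o["eef_pos"].round(4),"toolx",R.from_quat(o["tool_rot"]).as_matrix()[:2,0].round(3),"psi",np.degrees(np.arctan2(*R.from_quat(o["tool_rot"]).as_matrix()[[1,0],1])).round(1),o["grip_width"],o["ft_force"].round(1),o["joint_pos"].round(2))
p,d=imaging.camera("wrist")
x0,y0,x1,y1=map(int,sys.argv[2:6]) if len(sys.argv)>2 else (0,0,640,400)
cv2.imwrite(f"pics/{sys.argv[1]}.png",p[y0:y1,x0:x1])
import json;json.dump({k:np.array(v).tolist() for k,v in o.items()},open(f"pics/{sys.argv[1]}.json","w"))
E
python3 look.py w7
```

```text
8.9 [ 0.4325 -0.2507  0.0356] toolx [0.998 0.061] psi -86.5 0.012386815392631433 [-0.   0.1  0. ] [-0.53  0.41 -0.29  0.88 -0.    2.56]
```

View pics/w7.png

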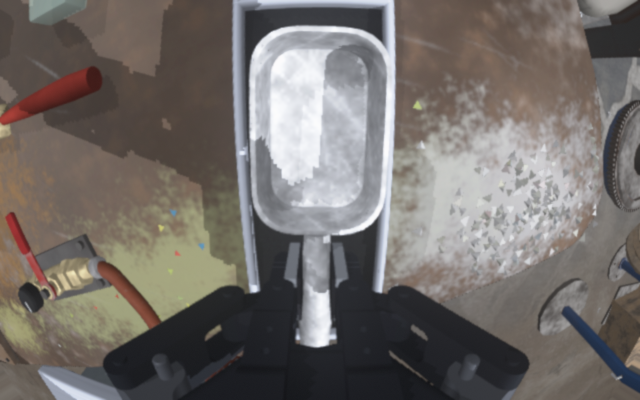

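The scoop is centred between the tray walls (wall inner edges at columns 245 and 390, scoop at 318), short of the divider at row 5. Lowering.

Emit:
{"op": "apply_moves", "data": {
  "targets": [
    [[0,0,-0.3,0,-1],[0,0,-0.3,0,-1],[0,0,-0.2,0,-1],[0,0,0,0,-1],[0,0,-0.05,0,-1],[0,0,0,0,-1]]
  ]
}}

```text
clock: 9.45
eef_pos: [0.4344, -0.2517, 0.0035]
tool_rot: [1.0, 0.031, 0.0, 0.0]
ft_force: [0.3, 0.4, 0.6]
grip_width: 0.0128
grasp_force: 58.3
```

Emit:
{"op": "apply_moves", "data": {
  "targets": [
    [[0,0,-0.06,0,-1],[0,0,-0.05,0,-1],[0,0,0,0,-1],[0,0,0,0,-1]]
  ]
}}

```text
clock: 9.78
eef_pos: [0.4341, -0.2516, -0.0011]
tool_rot: [1.0, 0.031, 0.0, 0.0]
ft_force: [0.4, -0.7, -0.8]
grip_width: 0.0125
grasp_force: 58.3
```

Emit:
{"op": "apply_moves", "data": {
  "targets": [
    [[0,0,-0.05,0,-1],[0,0,0,0,-0.1],[0,0,0,0,-0.1],[0,0,0,0,-0.1],[0,0,0,0,-0.1],[0,0,0.3,0,-0.1],[0,0,0.9,0,-0.1],[0,0,0.9,0,-0.1]]
  ]
}}

```text
clock: 10.45
eef_pos: [0.4323, -0.2505, 0.08]
tool_rot: [1.0, 0.03, -0.002, -0.001]
ft_force: [1.1, -1.6, 0.3]
grip_width: 0.0388
grasp_force: 0.0
```

Emit:
{"op": "apply_moves", "data": {
  "targets": [
    [[0.153,0.383,0.3,6.77,-0.1],[0.153,0.383,0.2,6.77,-0.1],[0.153,0.383,0,6.77,-0.1],[0.153,0.383,0,6.77,-0.1],[0.153,0.383,0,6.77,-0.1],[0.153,0.383,0,6.77,-0.1],[0.153,0.383,0,6.77,-0.1],[0.153,0.383,0,6.77,-0.1]]
  ]
}}

```text
clock: 11.12
eef_pos: [0.4832, -0.1282, 0.1008]
tool_rot: [0.875, 0.485, -0.0, -0.0]
ft_force: [0.4, -0.4, 0.1]
grip_width: 0.0387
grasp_force: 0.0
```

Emit:
{"op": "apply_moves", "data": {
  "targets": [
    [[0.153,0.383,0,6.77,-0.1],[0.153,0.383,0,6.77,-0.1],[0.153,0.383,0,6.77,-0.1],[0.153,0.383,0,6.77,-0.1],[0.153,0.383,0,6.77,-0.1],[0.153,0.383,0,6.77,-0.1],[0,0,0,0,-0.1],[0,0,0,0,-0.1]]
  ]
}}

```text
clock: 11.78
eef_pos: [0.5198, -0.0366, 0.1007]
tool_rot: [0.654, 0.756, -0.0, -0.0]
ft_force: [-0.2, -0.2, 0.5]
grip_width: 0.0387
grasp_force: 0.0
```

```bash
python3 look.py w8; python3 - <<'E'
from h import *
import json
o=json.load(open("pics/w8.json"));p=cv2.imread("pics/w8.png")
seg(p,"r",(260,100,370,330),o,.012,"brush")
q,_=imaging.camera("top");cv2.imwrite("pics/top1.png",q)
cv2.imwrite("pics/m8.png",np.hstack([p[50:400,100:500],cv2.resize(q[160:300,420:500],(200,350),interpolation=2)]))
E
```

```text
11.7833 [ 0.5198 -0.0366  0.1007] toolx [-0.144  0.99 ] psi 8.3 0.038658431395196084 [-0.2 -0.2  0.5] [-0.07  0.37 -0.15  1.05 -0.    1.36]
brush 305 123 23 147 [519.  -37.9] [127.2  18.7] -80.9
```

View pics/m8.png

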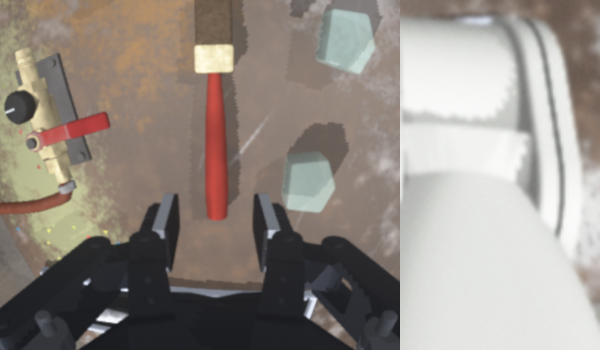

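The brush handle (217,150 in the crop) lies along the midline between the pads. Measured centre is (519,-38), as before. The top view is blocked by the arm. Going down to grip.

Emit:
{"op": "apply_moves", "data": {
  "targets": [
    [[0,0,-0.6,0.5,-0.1],[0,0,-0.6,0.5,-0.1],[0,0,-0.6,0,-0.1],[0,0,-0.4,0,-0.1],[0,0,-0.3,0,-0.1],[0,0,-0.24,0,-0.1],[0,0,0,0,-0.1],[0,0,0,0,-0.1]]
  ]
}}

```text
clock: 12.55
eef_pos: [0.5199, -0.038, -0.0083]
tool_rot: [0.648, 0.761, 0.0, 0.0]
ft_force: [-0.1, -0.2, 0.0]
grip_width: 0.0383
grasp_force: 0.0
```

Emit:
{"op": "apply_moves", "data": {
  "targets": [
    [[0,0,0,0,-1],[0,0,0,0,-1],[0,0,0,0,-1],[0,0,0,0,-1],[0,0,0,0,-1]]
  ]
}}

```text
clock: 12.97
eef_pos: [0.5207, -0.038, -0.0068]
tool_rot: [0.648, 0.761, 0.0, 0.001]
ft_force: [-3.4, -1.6, 10.5]
grip_width: 0.0152
grasp_force: 60.1
```

Emit:
{"op": "apply_moves", "data": {
  "targets": [
    [[0,0,0.3,0,-1],[0,0,0.3,0,-1],[0,0,0.6,0,-1],[0,0,0.6,0,-1],[0,0,0,0,-1],[0,0,0,0,-1]]
  ]
}}

```text
clock: 13.47
eef_pos: [0.5213, -0.0376, 0.0648]
tool_rot: [0.648, 0.762, 0.001, 0.002]
ft_force: [-0.9, -0.7, -0.7]
grip_width: 0.0151
grasp_force: 58.6
```

```bash
python3 look.py w9 120 0 520 400
```

```text
13.4667 [ 0.5213 -0.0376  0.0648] toolx [-0.16   0.987] psi 9.2 0.015131727875397584 [-0.9 -0.7 -0.7] [-0.07  0.41 -0.2   0.96 -0.    1.34]
```

View pics/w9.png

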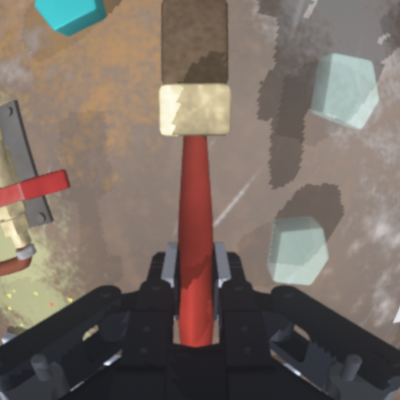

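The brush is held level and straight along the tool axis. Carrying it to tray_three with a +87° turn.

Emit:
{"op": "apply_moves", "data": {
  "targets": [
    [[0.016,0.592,0,6.22,-1],[0.016,0.592,0,6.22,-1],[0.016,0.592,0,6.22,-1],[0.016,0.592,0,6.22,-1],[0.016,0.592,0,6.22,-1],[0.016,0.592,0,6.22,-1],[0.016,0.592,0,6.22,-1],[0.016,0.592,0,6.22,-1]]
  ]
}}

```text
clock: 14.18
eef_pos: [0.5235, 0.1529, 0.0613]
tool_rot: [0.265, 0.964, -0.001, -0.001]
ft_force: [-0.0, -0.2, -0.7]
grip_width: 0.0152
grasp_force: 58.6
```

Emit:
{"op": "apply_moves", "data": {
  "targets": [
    [[0.016,0.592,0,6.22,-1],[0.016,0.592,0,6.22,-1],[0.016,0.592,0,6.22,-1],[0.016,0.592,0,6.22,-1],[0.016,0.592,0,6.22,-1],[0.016,0.592,0,6.22,-1],[0,0,0,0,-1],[0,0,0,0,-1]]
  ]
}}

```text
clock: 14.85
eef_pos: [0.5275, 0.2949, 0.0611]
tool_rot: [-0.056, 0.998, -0.001, -0.001]
ft_force: [0.2, -0.6, 0.4]
grip_width: 0.0153
grasp_force: 58.6
```

```bash
python3 look.py w10; python3 - <<'E'
from h import *
import json
o=json.load(open("pics/w10.json"));p=cv2.imread("pics/w10.png")
print(wcast([[200,10]],0,o).round(3))
seg(p,"r",(240,60,400,330),o,o["eef_pos"][2]+.018,"brush")
seg(p,"d",(100,0,560,250),o,.006,"dark",mina=800)
E
```

```text
14.85 [0.5275 0.2949 0.0611] toolx [-0.994 -0.112] psi 96.4 0.015283051817224187 [ 0.2 -0.6  0.4] [ 0.51  0.56  0.04  1.06 -0.    0.4 ]
[[0.386 0.196 0.   ]]
brush 298 136 35 194 [515.6 292.1] [105.2  18.6] 7.9
dark 169 183 95 67 [538.1 221.1] [71.1 54.4] -83.8
dark 274 154 22 96 [521. 272.] [71.3 14.7] 5.2
dark 162 18 98 153 [449.2 211.9] [104.5  71.7] 6.1
```

Emit:
{"op": "apply_moves", "data": {
  "targets": [
    [[0.05,0,-0.4,0,-1],[0,0,-0.4,0,-1],[0,0,-0.35,0,-1],[0,0,-0.25,0,-1],[0,0,-0.1,0,-1],[0,0,0,0,-1],[0,0,0,0,-1]]
  ]
}}

```text
clock: 15.48
eef_pos: [0.5309, 0.2939, 0.0033]
tool_rot: [-0.055, 0.998, -0.0, -0.0]
ft_force: [0.0, -0.0, -1.1]
grip_width: 0.0149
grasp_force: 58.6
```

Emit:
{"op": "apply_moves", "data": {
  "targets": [
    [[0,0,-0.1,0,-1],[0,0,-0.05,0,-1],[0,0,0,0,-0.35],[0,0,0,0,-0.35],[0,0,0,0,-0.35],[0,0,0.5,0,-0.35],[0,0,1,0,-0.35],[0,0,1,0,-0.35]]
  ]
}}

```text
clock: 16.15
eef_pos: [0.5291, 0.2936, 0.0966]
tool_rot: [-0.055, 0.998, -0.001, -0.002]
ft_force: [0.7, 0.1, 0.7]
grip_width: 0.0276
grasp_force: 0.0
```

Emit:
{"op": "apply_moves", "data": {
  "targets": [
    [[0.194,-0.56,0.2,-0.5,0.4],[0.194,-0.56,0,-0.5,0.4],[0.194,-0.56,0,-0.5,0.4],[0.194,-0.56,0,-0.5,0.4],[0.194,-0.56,0,-0.5,0.4],[0.194,-0.56,0,-0.5,0.4],[0.194,-0.56,0,-0.5,0.4],[0.194,-0.56,0,-0.5,0.4]]
  ]
}}

```text
clock: 16.82
eef_pos: [0.5933, 0.1142, 0.1057]
tool_rot: [-0.02, 1.0, 0.0, 0.0]
ft_force: [-0.1, 0.7, 0.2]
grip_width: 0.0596
grasp_force: 0.0
```

Emit:
{"op": "apply_moves", "data": {
  "targets": [
    [[0.194,-0.56,0,-0.5,0.4],[0.194,-0.56,0,-0.5,0.4],[0,0,0,0,0.4],[0,0,0,0,0.4]]
  ]
}}

```text
clock: 17.15
eef_pos: [0.6087, 0.0692, 0.1054]
tool_rot: [-0.011, 1.0, 0.0, 0.0]
ft_force: [-0.8, 1.5, 0.0]
grip_width: 0.0596
grasp_force: 0.0
```

```bash
python3 look.py w11; python3 - <<'E'
from h import *
import json
o=json.load(open("pics/w11.json"));p=cv2.imread("pics/w11.png")
seg(p,"g",(200,150,440,330),o,.022,"A",5)
q,_=imaging.camera("top");cv2.imwrite("pics/top2.png",q)
E
```

```text
17.15 [0.6087 0.0692 0.1054] toolx [-1.    -0.021] psi 91.2 0.05964782038838326 [-0.8  1.5  0. ] [0.11 0.53 0.12 1.16 0.   0.09]
A 286 173 61 56 [607.1  69. ] [48.7 46.3] -86.9
  [[585.0, 88.0], [585.0, 52.0], [621.0, 46.0], [630.0, 67.0], [621.0, 93.0]]
```

Emit:
{"op": "apply_moves", "data": {
  "targets": [
    [[-0.05,0,-0.7,0,0.4],[0,0,-0.7,0,0.4],[0,0,-0.6,0,0.4],[0,0,-0.4,0,0.4],[0,0,-0.3,0,0.4],[0,0,-0.1,0,0.4],[0,0,0,0,0.4],[0,0,0,0,0.4]]
  ]
}}

```text
clock: 17.92
eef_pos: [0.607, 0.071, -0.006]
tool_rot: [-0.012, 1.0, 0.0, 0.001]
ft_force: [-0.4, -0.3, 0.2]
grip_width: 0.0599
grasp_force: 0.0
```

Emit:
{"op": "apply_moves", "data": {
  "targets": [
    [[0,0,0,0,-1],[0,0,0,0,-1],[0,0,0,0,-1],[0,0,0,0,-1],[0,0,0,0,-1]]
  ]
}}

```text
clock: 18.33
eef_pos: [0.6081, 0.0708, -0.0047]
tool_rot: [-0.012, 1.0, 0.0, 0.002]
ft_force: [-1.0, 0.6, 5.8]
grip_width: 0.0462
grasp_force: 62.1
```

Emit:
{"op": "apply_moves", "data": {
  "targets": [
    [[0,0,0.3,0,-1],[0,0,0.4,0,-1],[0,0,0.5,0,-1],[0,0,0.5,0,-1],[0,0,0,0,-1],[0,0,0,0,-1]]
  ]
}}

```text
clock: 18.83
eef_pos: [0.6076, 0.0704, 0.0631]
tool_rot: [-0.012, 1.0, 0.0, 0.002]
ft_force: [-0.5, -0.1, -1.1]
grip_width: 0.0464
grasp_force: 61.8
```

```bash
python3 look.py w12; python3 - <<'E'
from h import *
import json
o=json.load(open("pics/w12.json"));p=cv2.imread("pics/w12.png")
seg(p,"g",(200,150,440,330),o,o["eef_pos"][2]+.028,"A",5)
E
```

```text
18.8333 [0.6076 0.0704 0.0631] toolx [-1.    -0.023] psi 91.3 0.04644492209602214 [-0.5 -0.1 -1.1] [ 0.12  0.56  0.06  1.06 -0.    0.09]
A 266 225 99 93 [605.   70.1] [50.9 47.6] 1.4
  [[581.0, 53.0], [622.0, 48.0], [630.0, 72.0], [620.0, 94.0], [579.0, 86.0]]
```

Emit:
{"op": "apply_moves", "data": {
  "targets": [
    [[-0.173,0.64,0,0.8,-1],[-0.173,0.64,0,0.8,-1],[-0.173,0.64,0,0.8,-1],[-0.173,0.64,0,0.8,-1],[-0.173,0.64,0,0.8,-1],[-0.173,0.64,0,0.8,-1],[0,0,-0.4,0,-1],[0,0,-0.4,0,-1]]
  ]
}}

```text
clock: 19.55
eef_pos: [0.5641, 0.2259, 0.0284]
tool_rot: [-0.055, 0.998, 0.0, 0.0]
ft_force: [0.0, -1.1, -1.4]
grip_width: 0.0462
grasp_force: 61.8
```

Emit:
{"op": "apply_moves", "data": {
  "targets": [
    [[0,0,-0.4,0,-1],[0,0,-0.2,0,-1],[0,0,-0.05,0,-1],[0,0,0,0,-1],[0,0,0,0,-1]]
  ]
}}

```text
clock: 19.97
eef_pos: [0.5651, 0.2239, 0.0034]
tool_rot: [-0.053, 0.999, -0.0, 0.0]
ft_force: [0.1, 0.0, -1.2]
grip_width: 0.0462
grasp_force: 61.8
```

Emit:
{"op": "apply_moves", "data": {
  "targets": [
    [[0,0,-0.08,0,-1],[0,0,0,0,-1],[0,0,0,0,0.32],[0,0,0,0,0.32],[0,0,0,0,0.32],[0,0,0.5,0,0.32],[0,0,1,0,0.32],[0,0,1,0,0.32]]
  ]
}}

```text
clock: 20.63
eef_pos: [0.5631, 0.2233, 0.0994]
tool_rot: [-0.054, 0.999, -0.001, -0.002]
ft_force: [0.9, 0.7, 1.2]
grip_width: 0.0563
grasp_force: 0.0
```

Emit:
{"op": "apply_moves", "data": {
  "targets": [
    [[-0.231,0.592,0.3,0,0.4],[-0.231,0.592,0.2,0,0.4],[-0.231,0.592,0,0,0.4],[-0.231,0.592,0,0,0.4],[-0.231,0.592,0,0,0.4],[-0.231,0.592,0,0,0.4],[-0.231,0.592,0,0,0.4],[-0.231,0.592,0,0,0.4]]
  ]
}}

```text
clock: 21.3
eef_pos: [0.4904, 0.4146, 0.1204]
tool_rot: [-0.054, 0.999, 0.0, 0.0]
ft_force: [-0.3, 0.2, 0.3]
grip_width: 0.0597
grasp_force: 0.0
```

Emit:
{"op": "apply_moves", "data": {
  "targets": [
    [[-0.231,0.592,0,0,0.4],[0,0,0,0,0.4],[0,0,0,0,0.4]]
  ]
}}

```text
clock: 21.55
eef_pos: [0.4809, 0.4385, 0.12]
tool_rot: [-0.055, 0.998, -0.0, 0.0]
ft_force: [0.2, -0.4, -0.2]
grip_width: 0.0596
grasp_force: 0.0
```

```bash
python3 look.py w13; python3 - <<'E'
from h import *
import json
o=json.load(open("pics/w13.json"));p=cv2.imread("pics/w13.png")
seg(p,"g",(200,120,440,330),o,.022,"C",5)
q,_=imaging.camera("top");cv2.imwrite("pics/top3.png",q)
E
```

```text
21.55 [0.4809 0.4385 0.12  ] toolx [-0.994 -0.11 ] psi 96.3 0.059612241311816534 [ 0.2 -0.4 -0.2] [ 0.74  0.6   0.27  1.25 -0.    0.63]
C 285 165 63 56 [480.1 438.4] [49.1 45.1] 72.7
  [[454.0, 425.0], [486.0, 413.0], [502.0, 432.0], [498.0, 458.0], [466.0, 462.0]]
```

Emit:
{"op": "apply_moves", "data": {
  "targets": [
    [[-0.07,0,-0.7,-7,0.4],[0,0,-0.7,-7,0.4],[0,0,-0.7,-7,0.4],[0,0,-0.5,0,0.4],[0,0,-0.35,0,0.4],[0,0,-0.2,0,0.4],[0,0,0,0,0.4],[0,0,0,0,0.4]]
  ]
}}

```text
clock: 22.32
eef_pos: [0.4795, 0.4364, -0.0057]
tool_rot: [0.13, 0.992, -0.0, 0.0]
ft_force: [0.5, 0.1, 0.2]
grip_width: 0.0596
grasp_force: 0.0
```

Emit:
{"op": "apply_moves", "data": {
  "targets": [
    [[0,0,0,0,-1],[0,0,0,0,-1],[0,0,0,0,-1],[0,0,0,0,-1],[0,0,0,0,-1]]
  ]
}}

```text
clock: 22.73
eef_pos: [0.4803, 0.4381, -0.0039]
tool_rot: [0.129, 0.992, 0.001, 0.002]
ft_force: [0.4, -0.4, 6.6]
grip_width: 0.0467
grasp_force: 62.1
```

Emit:
{"op": "apply_moves", "data": {
  "targets": [
    [[0,0,0.3,0,-1],[0,0,0.4,0,-1],[0,0,0.5,0,-1],[0,0,0.5,0,-1],[0,0,0,0,-1],[0,0,0,0,-1]]
  ]
}}

```text
clock: 23.23
eef_pos: [0.4796, 0.438, 0.0639]
tool_rot: [0.129, 0.992, 0.001, 0.001]
ft_force: [0.0, -0.3, -1.3]
grip_width: 0.0467
grasp_force: 61.8
```

```bash
python3 look.py w14; python3 - <<'E'
from h import *
import json
o=json.load(open("pics/w14.json"));p=cv2.imread("pics/w14.png")
seg(p,"g",(200,150,440,330),o,o["eef_pos"][2]+.028,"C",5)
E
```

```text
23.2333 [0.4796 0.438  0.0639] toolx [-0.967  0.256] psi 75.2 0.046731266683337144 [ 0.  -0.3 -1.3] [0.74 0.63 0.19 1.12 0.   1.  ]
C 266 224 101 93 [476.8 438.6] [50.4 47.8] -16.3
  [[448.0, 430.0], [485.0, 412.0], [501.0, 431.0], [498.0, 457.0], [461.0, 462.0]]
```

Emit:
{"op": "apply_moves", "data": {
  "targets": [
    [[-0.064,-0.568,0,2.1,-1],[-0.064,-0.568,0,2.1,-1],[-0.064,-0.568,0,2.1,-1],[-0.064,-0.568,0,2.1,-1],[-0.064,-0.568,0,2.1,-1],[-0.064,-0.568,0,2.1,-1],[-0.064,-0.568,0,2.1,-1],[-0.064,-0.568,0,2.1,-1]]
  ]
}}

```text
clock: 23.95
eef_pos: [0.4568, 0.2536, 0.0604]
tool_rot: [-0.018, 1.0, -0.001, -0.002]
ft_force: [0.6, 0.0, -0.5]
grip_width: 0.0469
grasp_force: 61.8
```

Emit:
{"op": "apply_moves", "data": {
  "targets": [
    [[-0.064,-0.568,0,2.1,-1],[-0.064,-0.568,0,2.1,-1],[0,0,-0.4,0,-1],[0,0,-0.5,0,-1],[0,0,-0.4,0,-1],[0,0,-0.18,0,-1],[0,0,0,0,-1],[0,0,0,0,-1]]
  ]
}}

```text
clock: 24.62
eef_pos: [0.4523, 0.2095, 0.0019]
tool_rot: [-0.054, 0.999, -0.0, -0.001]
ft_force: [0.0, -0.6, -0.6]
grip_width: 0.0464
grasp_force: 61.8
```

Emit:
{"op": "apply_moves", "data": {
  "targets": [
    [[0,0,-0.05,0,-1],[0,0,0,0,0.32],[0,0,0,0,0.32],[0,0,0,0,0.32],[0,0,0,0,0.32],[0,0,0.5,0,0.32],[0,0,1,0,0.32],[0,0,1,0,0.32]]
  ]
}}

```text
clock: 25.28
eef_pos: [0.4516, 0.2092, 0.1006]
tool_rot: [-0.054, 0.999, -0.001, -0.002]
ft_force: [1.6, 1.0, 0.0]
grip_width: 0.0565
grasp_force: 0.0
```

Emit:
{"op": "apply_moves", "data": {
  "targets": [
    [[0.372,-0.655,0.2,0,0.4],[0.372,-0.655,0,0,0.4],[0.372,-0.655,0,0,0.4],[0.372,-0.655,0,0,0.4],[0.372,-0.655,0,0,0.4],[0.372,-0.655,0,0,0.4],[0.372,-0.655,0,0,0.4],[0.372,-0.655,0,0,0.4]]
  ]
}}

```text
clock: 25.95
eef_pos: [0.5729, -0.0011, 0.109]
tool_rot: [-0.054, 0.999, 0.0, 0.0]
ft_force: [-0.7, 0.8, 0.3]
grip_width: 0.0596
grasp_force: 0.0
```

Emit:
{"op": "apply_moves", "data": {
  "targets": [
    [[0.372,-0.655,0,0,0.4],[0.372,-0.655,0,0,0.4],[0,0,0,0,0.4],[0,0,0,0,0.4]]
  ]
}}

```text
clock: 26.28
eef_pos: [0.6024, -0.0535, 0.1085]
tool_rot: [-0.052, 0.999, 0.0, -0.0]
ft_force: [0.3, 0.3, -0.5]
grip_width: 0.0599
grasp_force: 0.0
```

```bash
python3 look.py w15; python3 - <<'E'
from h import *
import json
o=json.load(open("pics/w15.json"));p=cv2.imread("pics/w15.png")
seg(p,"g",(200,120,440,330),o,.022,"B",5)
E
```

```text
26.2833 [ 0.6024 -0.0535  0.1085] toolx [-0.995 -0.104] psi 96.0 0.05994316397640058 [ 0.3  0.3 -0.5] [-0.09  0.51  0.1   1.16  0.   -0.19]
B 288 173 59 54 [600.7 -52.6] [47.7 45.1] -84.0
  [[582.0, -74.0], [618.0, -72.0], [623.0, -48.0], [610.0, -28.0], [578.0, -36.0]]
```

Emit:
{"op": "apply_moves", "data": {
  "targets": [
    [[-0.05,0.03,-0.7,2,0.4],[0,0,-0.7,0,0.4],[0,0,-0.6,0,0.4],[0,0,-0.4,0,0.4],[0,0,-0.3,0,0.4],[0,0,-0.16,0,0.4],[0,0,0,0,0.4],[0,0,0,0,0.4]]
  ]
}}

```text
clock: 27.0
eef_pos: [0.5999, -0.0499, -0.0053]
tool_rot: [-0.072, 0.997, 0.0, -0.0]
ft_force: [-0.1, 0.2, -0.6]
grip_width: 0.0598
grasp_force: 0.0
```

Emit:
{"op": "apply_moves", "data": {
  "targets": [
    [[0,0,0,0,-1],[0,0,0,0,-1],[0,0,0,0,-1],[0,0,0,0,-1],[0,0,0,0,-1]]
  ]
}}

```text
clock: 27.42
eef_pos: [0.6015, -0.0507, -0.0037]
tool_rot: [-0.071, 0.997, 0.0, 0.002]
ft_force: [0.8, 0.9, 6.4]
grip_width: 0.0466
grasp_force: 61.9
```

Emit:
{"op": "apply_moves", "data": {
  "targets": [
    [[0,0,0.3,0,-1],[0,0,0.4,0,-1],[0,0,0.5,0,-1],[0,0,0.5,0,-1],[0,0,0,0,-1],[0,0,0,0,-1]]
  ]
}}

```text
clock: 27.92
eef_pos: [0.6014, -0.0512, 0.0643]
tool_rot: [-0.071, 0.997, -0.0, 0.002]
ft_force: [-0.0, 0.0, 0.3]
grip_width: 0.0464
grasp_force: 61.7
```

```bash
python3 look.py w16; python3 - <<'E'
from h import *
import json
o=json.load(open("pics/w16.json"));p=cv2.imread("pics/w16.png")
seg(p,"g",(200,150,440,330),o,o["eef_pos"][2]+.028,"B",5)
E
```

```text
27.9167 [ 0.6014 -0.0512  0.0643] toolx [-0.99  -0.142] psi 98.1 0.046430542875274185 [-0.   0.   0.3] [-0.08  0.55  0.04  1.05 -0.   -0.23]
B 266 224 99 93 [598.3 -51.7] [50.7 47.5] 8.2
  [[577.0, -72.0], [618.0, -72.0], [623.0, -47.0], [609.0, -26.0], [572.0, -39.0]]
```

Emit:
{"op": "apply_moves", "data": {
  "targets": [
    [[0.049,-0.59,0,-0.5,-1],[0.049,-0.59,0,-0.5,-1],[0.049,-0.59,0,-0.5,-1],[0.049,-0.59,0,-0.5,-1],[0.049,-0.59,0,-0.5,-1],[0.049,-0.59,0,-0.5,-1],[0.049,-0.59,0,-0.5,-1],[0.049,-0.59,0,-0.5,-1]]
  ]
}}

```text
clock: 28.63
eef_pos: [0.6144, -0.2404, 0.0603]
tool_rot: [-0.036, 0.999, 0.001, -0.002]
ft_force: [0.0, 0.0, -0.8]
grip_width: 0.0464
grasp_force: 61.6
```

Emit:
{"op": "apply_moves", "data": {
  "targets": [
    [[0,0,0,0,-1],[0,0,-0.4,0,-1],[0,0,-0.5,0,-1],[0,0,-0.4,0,-1],[0,0,-0.18,0,-1],[0,0,0,0,-1],[0,0,0,0,-1]]
  ]
}}

```text
clock: 29.22
eef_pos: [0.6149, -0.239, 0.0021]
tool_rot: [-0.036, 0.999, 0.001, -0.001]
ft_force: [0.1, -0.7, 0.2]
grip_width: 0.0463
grasp_force: 61.9
```

Release, rise, and retreat toward the robot so the top camera sees everything.

Emit:
{"op": "apply_moves", "data": {
  "targets": [
    [[0,0,-0.05,0,-1],[0,0,0,0,0.32],[0,0,0,0,0.32],[0,0,0,0,0.32],[0,0,0,0,0.32],[0,0,0.5,0,0.32],[0,0,1,0,0.32],[0,0,1,0,0.32]]
  ]
}}

```text
clock: 29.88
eef_pos: [0.614, -0.239, 0.1001]
tool_rot: [-0.036, 0.999, 0.001, -0.002]
ft_force: [1.2, -0.2, 0.3]
grip_width: 0.0566
grasp_force: 0.0
```

Emit:
{"op": "apply_moves", "data": {
  "targets": [
    [[-0.7,-0.35,0.6,0,0.32],[-0.7,-0.35,0.6,0,0.32],[-0.7,-0.35,0.5,0,0.32],[-0.7,-0.35,0,0,0.32],[-0.7,-0.35,0,0,0.32],[-0.7,-0.35,0,0,0.32],[-0.7,-0.35,0,0,0.32],[-0.7,-0.35,0,0,0.32]]
  ]
}}

```text
clock: 30.55
eef_pos: [0.3904, -0.3521, 0.1697]
tool_rot: [-0.036, 0.999, -0.0, 0.0]
ft_force: [-0.4, -0.4, -0.0]
grip_width: 0.0562
grasp_force: 0.0
```

Emit:
{"op": "apply_moves", "data": {
  "targets": [
    [[-0.7,-0.35,0,0,0.32],[-0.7,-0.35,0,0,0.32],[-0.7,-0.35,0,0,0.32],[-0.7,-0.35,0,0,0.32],[-0.7,-0.35,0,0,0.32],[0,0,0,0,0.32],[0,0,0,0,0.32]]
  ]
}}

```text
clock: 31.13
eef_pos: [0.2506, -0.4224, 0.1696]
tool_rot: [-0.034, 0.999, -0.0, 0.0]
ft_force: [0.7, 0.4, 0.4]
grip_width: 0.0564
grasp_force: 0.0
```

```bash
python3 - <<'E'
from h import *
o=get_obs();print(o["clock"],o["eef_pos"])
p,d=imaging.camera("top");cv2.imwrite("pics/topE.png",p);np.save("pics/topE.npy",d)
cv2.imwrite("pics/mE.png",np.hstack([cv2.resize(p[165:290,215:310],None,fx=4,fy=4,interpolation=2),cv2.resize(p[165:290,415:510],None,fx=4,fy=4,interpolation=2)]))
c=imaging.get_calibration("top");K=c["camera_matrix"];M=R.from_quat(c["rotation"]).as_matrix()
v,u=np.mgrid[0:400,0:640];P=np.stack([(u-K[0,2])/K[0,0]*d,(v-K[1,2])/K[1,1]*d,d],-1)@M.T+c["eye"]
for n,ctr,yaw,Lx,Ly in[("T3 long",(500.5,290.8),6.2,106,27),("T3 far",(564.2,223.8),6.2,50,34),("T3 near",(451.7,211.),6.2,50,34),("T2 long",(459.4,-250.),3.8,106,36),("T2 short",(615.4,-239.8),3.8,36,36)]:
    a=np.radians(yaw);q=(P[...,:2]*1000-ctr)@np.array([[np.cos(a),-np.sin(a)],[np.sin(a),np.cos(a)]])
    m=(abs(q[...,0])<Lx)&(abs(q[...,1])<Ly)&(P[...,2]>.013)&(d>0)
    mm=cv2.morphologyEx(m.astype(np.uint8),cv2.MORPH_OPEN,np.ones((2,2),np.uint8))>0
    print(n,mm.sum(),"rect",rect(q[mm]/1000),"z med/p95",np.percentile(P[mm][:,2],[50,95]).round(4))
E
```

```text
31.1333 [ 0.25056037 -0.42239512  0.16963034]
T3 long 599 rect (array([ -8.7, -96.4]), array([210.2, 184.9]), 88.0) z med/p95 [0.019  0.0238]
T3 far 291 rect (array([-32.5, -59. ]), array([178.4,  48.1]), 62.5) z med/p95 [0.0296 0.0324]
T3 near 294 rect (array([ -2.3, -52.8]), array([147.2,  41.7]), 89.8) z med/p95 [0.0295 0.0323]
T2 long 439 rect (array([ 51.9, 129.4]), array([375.1, 168.2]), 67.4) z med/p95 [0.0218 0.0275]
T2 short 305 rect (array([-1.6, -4.6]), array([59.2, 40.3]), 86.7) z med/p95 [0.0296 0.0325]
```

View pics/mE.png

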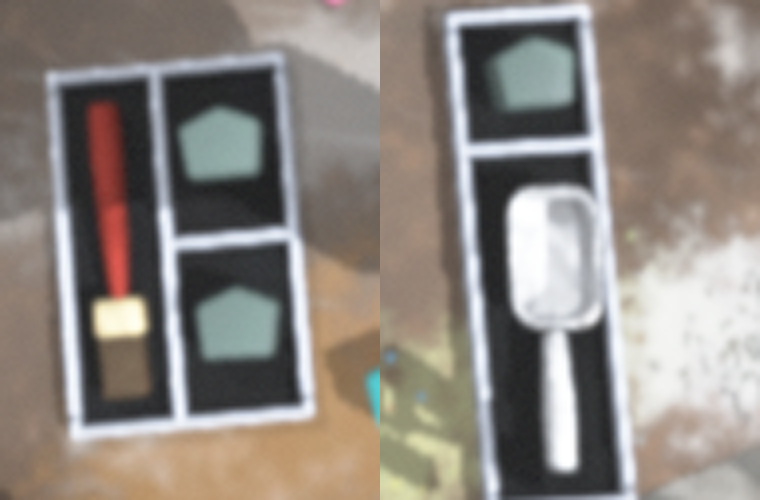

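All items sit in their compartments. Block tops read 29.6 mm, which is the 4 mm floor plus 26 mm. The scoop looks close to the right wall, so I'll check that it is flat.

```bash
python3 - <<'E'
from h import *
p,d=imaging.camera("top");c=imaging.get_calibration("top");K=c["camera_matrix"];M=R.from_quat(c["rotation"]).as_matrix()
def P(u,v):
    z=np.median(d[v-1:v+2,u-1:u+2]);return np.round((c["eye"]+M@np.array([(u-K[0,2])/K[0,0]*z,(v-K[1,2])/K[1,1]*z,z]))*1000,1)
a=np.radians(3.8);Rt=np.array([[np.cos(a),np.sin(a)],[-np.sin(a),np.cos(a)]])
f=lambda X:Rt@(X[:2]-[459.4,-250])
for n,X,Y in[("bowlfloorL",540,230),("bowlfloorR",570,290),("floor front",555,210),("rimL",514,255),("rimR",598,255),("rim top",555,190),("rim bot",560,325),("handle",558,360),("handle",561,400),("handle end",563,455)]:
    u,v=415+round((X-380)/4),165+round(Y/4);q=P(u,v);print(n,q,f(q).round(1))
for n,X,Y in[("brush",102,130),("brush",112,220),("ferrule",119,318),("bristle",125,370)]:
    print(n,P(215+round(X/4),165+round(Y/4)))
E
```

```text
bowlfloorL [ 517.1 -250.1    4.3] [57.6 -3.9]
bowlfloorR [ 481.7 -269.1    6. ] [ 21.  -20.5]
floor front [ 532.5 -260.1    5.9] [ 72.3 -14.9]
rimL [ 501.5 -233.6    6.9] [43.1 13.6]
rimR [ 501.8 -277.5   24.2] [ 40.5 -30.2]
rim top [ 541.9 -255.3   19.3] [ 82.  -10.8]
rim bot [ 459.3 -254.9   22. ] [-0.4 -4.9]
handle [ 437.  -251.7   22.5] [-22.5  -0.2]
handle [ 412.7 -252.7   25.1] [-46.8   0.4]
handle end [ 378.4 -255.    23.5] [-81.2   0.4]
brush [575.1 296.4  22.1]
brush [517.  289.6  20.5]
ferrule [454.5 282.5  20.3]
bristle [424.5 279.7  17.3]
```

```bash
python3 -c "
from workcell import order
print(order.job_done())"
```

```text
the job is handed in; nothing more can be done
None
```

I made up both trays and handed the job in at about 31 s on the robot's clock. The last top view showed the scoop, the brush and all three blocks lying flat in their own compartments; no verdict came back.

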